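Turn the brake lathe's tool arm end for end and latch it

TASK

The steel tool arm on the brake lathe's cross-slide is on its pivot pin the wrong way round, with its broad head at the latch. Lift it off the pin, turn it end for end with the same face up, and refit it by its other hole so that it lies fully down on the pin's boss and between the cheeks of the rest, pointed end at the latch; then let go of it and swing the standing latch bar over so that it drops flat across it into its catch. Leave the other things on the bench where they are.

Things in the scene. Friction and masses are not known exactly. Their poses are not given: they have to be found in the camera images.
- slide: cross-slide: dark grey casting fixed to the bench, 110 (x) x 250 (y) x 30 mm high; origin under its centre, x across it, away from the robot, y along it from pin to latch. The arm lies on a boss round the pin (y = -60 mm) and on the rest, both 45 mm above the bench, leaving 15 mm free under its middle. A knurled knob sticks out of the pin end to y = -159 mm
- rest (a point): centre of the rest's top, 45 mm above the bench; the rest reaches 21 mm either way along y. Two steel cheeks stand beside it, 36 mm apart inside (x = +-18 mm, 8 mm thick), 12 mm higher than the rest, from 19 mm to 1 mm on its pin side (-y); the tool arm's free end lies between them. Axes as the slide's
- pin_foot (a point): point on the pivot pin's axis at its foot, level with the seat (45 mm above the bench). The pin is fixed, vertical, 14 mm thick, its top 37 mm above this point, tapered over the last 7 mm. Axes as the slide's
- toolarm_mid (a point): centre (half-way up) of the loose steel tool arm, a flat bar 30 mm wide, 16 thick, 199 long, 0.4 to 0.75 kg. y runs along it: broad square head 46 mm wide at +y (+78 to +98 mm), point at -y (tapers from -86 to -101 mm); z up. A vertical 17.5 mm through hole lies 60 mm either side of this centre. It starts point-end hole on the pin, axes as the slide's; wanted: turned 180 degrees about z
- toolarm: the same tool arm: origin on its underside, 8 mm below toolarm_mid, same axes
- broad_hole (a point): centre of the tool arm's hole next to the broad head, at the underside of the tool arm
- point_hole (a point): centre of the tool arm's hole next to the point, at the underside of the tool arm
- latch (a joint): latch bar's angle (rad): 0 = flat across the tool arm in its catch, 1.57 = upright, more = leaning back away from the tool arm (stop at 2.1; -0.12 if no arm is below). Starts at 1.65 to 1.95. A stiff hinge (friction 0.03 N m) holds it within about 25 degrees of upright; pushed over towards the tool arm to below about 1.0 it falls by its own weight
- latch_hinge (a point): latch bar's pivot, 67 mm above the bench, 46 mm to the -x (robot) side of the slide's centre line, 80 mm along y, between two ears 77 mm high; the axis runs along y. Opposite, at the slide's x = +36 mm, stands the catch: two posts 18 mm apart inside, 77 mm high. Axes as the slide's
- latch_tip (a point): centre of the cross roll (20 mm thick, 22 mm long) at the latch bar's free end, 102 mm from the hinge. Steel bar 14 mm wide, 12 mm thick, 0.14 kg. At joint 0 it points from the hinge along the slide's +x
- cone: dark steel centring cone, 60 mm across, 45 mm tall; origin under its centre; a bystander, leave it alone
- collar: steel spacer collar lying flat, 64 mm across, 30 mm tall; origin under its centre; a bystander, leave it alone
- wrench: steel wrench lying flat, 190 mm long; a bystander, leave it alone
- pad: brake pad, 120 x 55 x 16 mm, lying flat; origin under its centre; a bystander, leave it alone
- driver: screwdriver lying flat, 200 mm long; a bystander, leave it alone
- spray: spray can, 66 mm across, 200 mm tall; origin under its centre; a bystander, leave it alone
- drumcup: dark steel cup ring, 110 mm across, 55 mm tall; origin under its centre; a bystander, leave it alone
Things that resemble listed ones, but are neither listed nor needed, are in the scene too. What is shaped like the toolarm but blue is not meant.

How it is judged:
By the outcome, as a careful person would: the job done as asked, in the order asked, and still so for the second after the job is handed in, with the robot touching nothing.
It also fails if it takes over 58 s, if anything falls off the work surface, if the arm or the gripper's body presses on something with over 40 N, if the wrist force passes 120 N, or if a joint passes its speed limit or range.

ROBOT

A 6-joint arm with a two-finger parallel gripper is mounted at the origin on the work surface. World frame = base frame: x ahead of the robot, y to its left, z up, the work surface at z = 0. Lengths are in m, angles in rad, forces in N, time in s.
With the tool pointing down it reaches from about 0.375 to 0.975 m from the base axis. Payload 3.8 kg.
Tool frame: the origin (TCP) lies midway between the tips of the shut fingers; the grasp point (between the pads) lies 19 mm behind it; z points along the fingers, y is the line along which they close (so a half turn about z gives the same grasp; the last joint's range is limited). The gripper opens to 85 mm and grips with 20 to 120 N. Pads are 22 mm wide; open, the fingers measure 114 mm over their backs; the gripper's body (76 mm by 85 mm) begins 54 mm behind the grasp point. The pads swing forward as they close: fully open they stand 13 mm farther back than shut.
Start: joints at [1.087, 0.264, 1.604, -0, 1.274, -0.037], TCP at [0.292, 0.609, 0.206] pointing down, gripper open.
Joint ranges: [-2.63, 2.63], [-0.94, 2.18], [0.31, 2.57], [-1.31, 4.45], [0, 2.66], [-2.55, 2.55]. Speed limits (rad/s): [2.57, 2.57, 3.14, 3.14, 3.14, 3.14].

INTERFACE

Orientations are given as a rotation vector (axis times angle).
In Python, from workcell import bot, imaging gives the robot as it stands.
- The arm moves only by the tool step_arm, never from a script. Its argument "series" is a list of rows, each an object of numbers: "grip": the closure, from -1 (fully open) to 1 (shut); "x", "y", "z": the shift along the tool's x, y, z normalised to -1 to 1, where 1 is 500 mm; "ax", "ay", "az": the turn, a rotation vector about the tool's x, y, z normalised to -1 to 1, where 1 is 30 degrees. A call has 1 to 12 rows; each row is the pose to reach, as a shift and turn from the pose commanded when the call began, along the tool's axes at that moment; what a row does not reach only later rows make up. A row lasts 1/10 s, in which the tool goes at most 50 mm and 8.59 degrees, less where a joint would pass 70% of its speed; a pose out of reach is approached as far as the arm can. A call with a number of a shift or a turn outside -1 to 1 is refused whole. A call with a gripper value outside its range is refused whole. The fingers move at their own pace and stop on an object; "force" is the grip in N (left out, the last holds). Time passes only in rows, so rows that repeat a pose let the fingers close. It gives the time, the measured TCP pose, the force, the opening and the grip force at its end, in the units of the state.
- bot.read_state(): the state, without advancing time (a new reading comes with each control period).
- imaging.read_camera(name): name is "scene" or "top"; returns a dict with "img" (480x640x3 uint8, red, green, blue), "fx", "fy", "cx", "cy" (pixels), "R" (3x3) and "t" (3): a world point X has camera coordinates R X + t. Camera axes: x right, y down, z forward; pixel columns grow to the right and rows downward; lengths in m; the calibration is good to about 2 mm. A picture is of the moment at which its call begins. There is no depth.
- bot.finish_job(): hands the job in; it is judged then, once.
The state is a dict: "time": time; "q": joint angles; "joint_vel": joint speeds; "joint_torque": joint torques, N m; "tool_pos": TCP position; "tcp_rot": TCP orientation; "wrist_force": force on the tool from outside, world axes, zero at the start; "torque": the same for the moment, N m; "width": opening from 0.0 (shut) to 1.0 (fully open); "grip_force": force on a finger pad.
Only numpy, scipy, OpenCV 4.12 (cv2) and the standard library are available. Lean on these libraries where they do the work, as an engineer would, in place of code of your own. Each camera call takes 0.05 s, during which the arm holds its last target. There are 200 camera calls.

## Working session

There is one attempt and no reset: what is moved stays moved. The work goes in short steps, Python scripts to look and compute and a tool call to move; the robot and the scene stay as the last step left them, time stands still between calls to the robot, and variables do not carry over. Pictures are saved under pics/ and viewed, at most 10 in all, crops included, and the job is handed in when it is done.

Besides the shell and the picture viewer there is one more tool, called after "Call:" as name(argument=value, ...), one argument or row to a line, values as JSON. step_arm: Moves the arm, as the interface text tells. Scaled input: -1 to 1 covers 500 mm each way for a shift and 30 degrees each way for a turn. Its arguments: {"type":"object","properties":{"series":{"type":"array","items":{"type":"object","properties":{"grip":{"type":"number"},"x":{"type":"number","minimum":-1,"maximum":1},"y":{"type":"number","minimum":-1,"maximum":1},"z":{"type":"number","minimum":-1,"maximum":1},"ax":{"type":"number","minimum":-1,"maximum":1},"ay":{"type":"number","minimum":-1,"maximum":1},"az":{"type":"number","minimum":-1,"maximum":1}}}},"force":{"type":"number"}},"required":["series"]}

```bash
mkdir -p pics; ls; python3 - <<'E'
from workcell import bot, imaging
import cv2
for n in("scene","top"):
    c=imaging.read_camera(n); cv2.imwrite(f"pics/{n}0.png",c["img"][:,:,::-1]); print(n,c["fx"],c["cx"],c["cy"],c["R"],c["t"])
print(bot.read_state())
E
```

```text
pics
scene 582.5457128825918 318.58890778322376 247.45072109005102 [[-0.87296532  0.48759427 -0.01354157]
 [ 0.33160976  0.57288119 -0.74956128]
 [-0.35772407 -0.65883152 -0.66179643]] [ 0.43289649 -0.11424034  1.97087435]
top 443.9478807212926 317.0576425629034 239.52370702824234 [[-0.01601424 -0.99986551 -0.00353662]
 [-0.99881546  0.01615976 -0.04589714]
 [ 0.04594812  0.00279743 -0.99893991]] [0.01561548 0.46599014 1.1111444 ]
{'time': 0.1, 'q': array([ 1.08708978e+00,  2.64718392e-01,  1.60525819e+00,  2.31927673e-05,
        1.27368259e+00, -3.68921569e-02]), 'joint_vel': array([-0.00094752, -0.00239675, -0.00392605,  0.00132971,  0.00094508,
       -0.00027207]), 'joint_torque': array([ 2.33979708e-04, -5.16704929e+01, -3.68590343e+01, -1.28857055e-04,
        6.25242828e-03,  3.34122865e-05]), 'tool_pos': array([0.29131989, 0.60810412, 0.20454801]), 'tcp_rot': array([-0.69591811, -3.06297511,  0.00312722]), 'wrist_force': array([-0.22056875,  0.24070712, -0.10581783]), 'torque': array([-0.02300969,  0.01277817, -0.02101742]), 'grip_force': 0.0, 'width': 1.0033455311771144}
```

View pics/scene0.png

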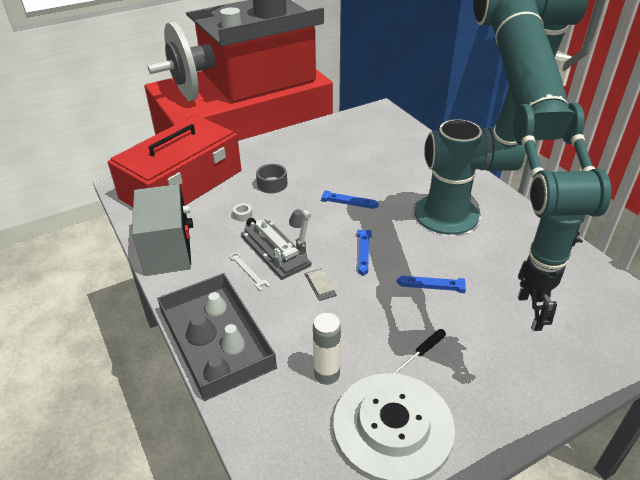

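View pics/top0.png

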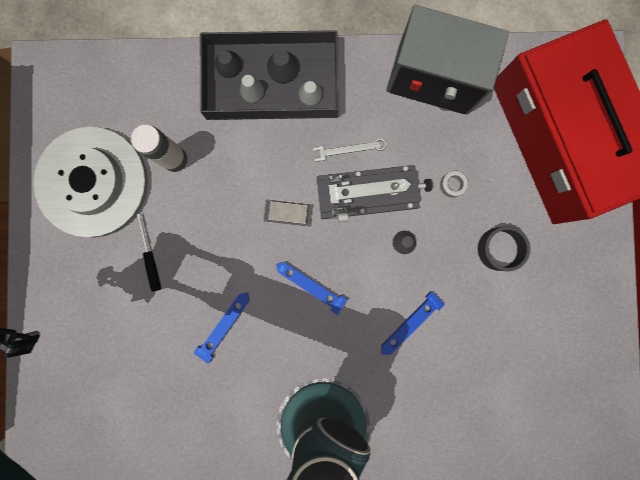

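The scene picture shows the slide with the steel tool arm at about (275,240). In the top view it spans about (320-420,165-218), with the pin on the right at about (397,185) and the latch on the left at about (345,210). There are four candidates for the tool arm: three blue ones at (312,287), (222,327) and (412,323), and the steel one at (370,190). The steel one is meant, since it is not blue and sits on the slide. I'll confirm it in an enlarged crop.

```bash
python3 - <<'E'
import cv2,numpy as np
a=cv2.imread("pics/top0.png")[155:230,305:435]; b=cv2.imread("pics/scene0.png")[195:285,230:325]
a=cv2.resize(a,None,fx=6,fy=6,interpolation=cv2.INTER_CUBIC)
b=cv2.resize(b,None,fx=6,fy=6,interpolation=cv2.INTER_CUBIC)
cv2.imwrite("pics/a.png",a);cv2.imwrite("pics/b.png",b)
E
```

```text
(no output)
```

View pics/a.png

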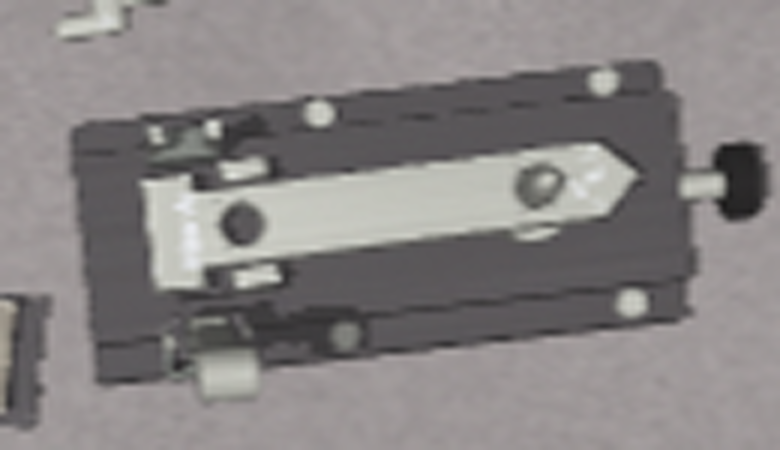

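View pics/b.png

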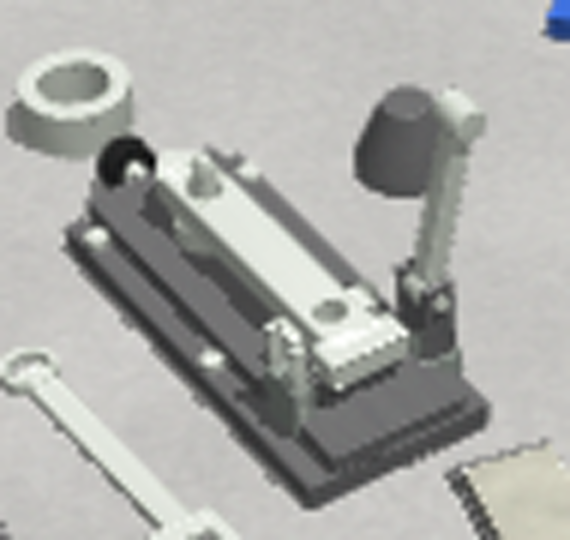

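The crops confirm it. The steel arm has its broad head at crop a (150-200,175-290), its broad hole at (242,223), the pin through the point hole at (542,183) and its tip at (637,176). The latch roll is at crop b (462,113). Next I'll fit the slide's pose.

```bash
cat > h.py <<'E'
import numpy as np
from scipy.optimize import least_squares
from scipy.spatial.transform import Rotation as Ro
from workcell import bot, imaging
def proj(c,X):
    p=np.asarray(X)@np.asarray(c["R"]).T+np.asarray(c["t"]); return np.c_[c["fx"]*p[:,0]/p[:,2]+c["cx"],c["fy"]*p[:,1]/p[:,2]+c["cy"]]
def go(x,y,z,ang,cur=None):
    """shift (units) and remaining turn (deg) for a straight-down tool whose y axis is at ang deg; cur=(pos,rotvec)"""
    s=bot.read_state(); p,r=cur or (s["tool_pos"],s["tcp_rot"])
    R=Ro.from_rotvec(r); a=np.radians(ang)
    Y=np.array([np.cos(a),np.sin(a),0]);Z=np.array([0,0,-1.])
    T=Ro.from_matrix(np.c_[np.cross(Y,Z),Y,Z])
    print("t",round(s["time"],2),"pos",np.round(p,4),"F",np.round(s["wrist_force"],1),"q",np.round(s["q"],2),"w",round(s["width"],3))
    print("shift",np.round(R.inv().apply(np.array([x,y,z])-p)/.5,4),"turn/30",np.round(np.degrees((R.inv()*T).as_rotvec())/30,4))
E
cat > fit.py <<'E'
from h import *
ct=imaging.read_camera("top"); cs=imaging.read_camera("scene")
A=[((0,-101,61),637,176),((23,98,61),142,182),((-23,98,61),158,290),((23,78,61),192,175),((-23,78,61),203,287),((0,60,61),242,223),((0,-60,82),545,180),((22,10-0+52,57),0,0)][:7]
B=[((23,98,61),335,375),((-23,98,61),407,335),((0,60,61),330,310),((0,-60,82),205,162)]
M=np.array([a[0] for a in A+B])/1e3
uv=np.array([[305+(a[1]+.5)/6-.5,155+(a[2]+.5)/6-.5] for a in A]+[[230+(b[1]+.5)/6-.5,195+(b[2]+.5)/6-.5] for b in B])
def W(p,M): c,s=np.cos(p[2]),np.sin(p[2]); return M@np.array([[c,-s,0],[s,c,0],[0,0,1]]).T+[p[0],p[1],0]
def res(p):
    X=W(p,M);n=len(A); return (np.r_[proj(ct,X[:n]),proj(cs,X[n:])]-uv)
f=least_squares(lambda p:res(p).ravel(),[.58,-.12,.1],loss="soft_l1")
print(f.x,np.degrees(f.x[2])); print(np.round(res(f.x),1))
rt=[305+228/6,155+370/6]; rs=[230+462/6,195+113/6]
g=least_squares(lambda a:(np.r_[proj(ct,(X:=W(f.x,np.array([[-.046+.102*np.cos(a[0]),.08,.067+.102*np.sin(a[0])]])))),proj(cs,X)]-[rt,rs]).ravel(),[1.8])
print("latch",g.x,np.round(g.fun,1)); 
for P in [(0,-.06,.045),(0,0,.053),(0,.06,.045),(-.046,.08,.067)]: print(P,W(f.x,np.array([P])))
go(*W(f.x,np.array([[0,0,.2]]))[0],np.degrees(f.x[2]))
E
python3 fit.py
```

```text
[ 0.58460249 -0.12095078  0.10577058] 6.060207610144794
[[-0.  -0. ]
 [-0.1 -0.4]
 [-0.4  0.3]
 [-0.3 -0.3]
 [ 0.2 -0.2]
 [-0.1  0.2]
 [ 0.  -0.1]
 [-0.3 -0.9]
 [ 0.6 -0.3]
 [ 0.1  0.1]
 [-0.1 -0.7]]
latch [1.80263832] [-0.4  0.4 -0.6  0. ]
(0, -0.06, 0.045) [[ 0.5909369  -0.18061547  0.045     ]]
(0, 0, 0.053) [[ 0.58460249 -0.12095078  0.053     ]]
(0, 0.06, 0.045) [[ 0.57826808 -0.06128609  0.045     ]]
(-0.046, 0.08, 0.067) [[ 0.53041368 -0.04625424  0.067     ]]
t 0.2 pos [0.2914 0.6083 0.2049] F [ 0.3  0.  -0.4] q [ 1.09  0.26  1.6   0.    1.27 -0.04] w 0.999
shift [-1.159  -1.0619  0.0113] turn/30 [-2.6000e-03  1.3000e-03  1.9447e+00]
```

The fit is tight, with residuals under 1 px. The slide is at (0.5846, -0.1210) with yaw 6.06°, and the latch is at 1.80 rad. The last joint can't turn 180° about this pose, so I'll set the arm down on the bench half-turned and regrasp it. First I move above the arm.

Call:
step_arm(
  series=[
    {"x": -0.58,"y": -0.53,"z": -0.03,"az": 1,"grip": -1},
    {"x": -0.58,"y": -0.53,"z": -0.03,"az": 1},
    {"x": -0.58,"y": -0.53,"z": -0.03,"az": 1},
    {"x": -0.58,"y": -0.53,"z": -0.03,"az": 1},
    {"x": -0.58,"y": -0.53,"z": -0.03,"az": 1},
    {"x": -0.58,"y": -0.53,"z": -0.03,"az": 1},
    {"x": -0.58,"y": -0.53,"z": -0.03,"az": 1},
    {"x": -0.58,"y": -0.53,"z": -0.03,"az": 1},
    {"x": -0.58,"y": -0.53,"z": -0.03,"az": 1},
    {"x": -0.58,"y": -0.53,"z": -0.03,"az": 1},
  ],
)

```text
validation failed for argument at $.se...
```

```bash
python3 -c "
from h import *
go(.5846,-.121,.22,6.06)"
```

```text
t 0.2 pos [0.2914 0.6083 0.2049] F [ 0.3  0.  -0.4] q [ 1.09  0.26  1.6   0.    1.27 -0.04] w 0.999
shift [-1.159  -1.0621 -0.0287] turn/30 [-2.6000e-03  1.3000e-03  1.9447e+00]
```

Call:
step_arm(
  series=[
    {"x": -0.58,"y": -0.53,"z": -0.03,"ax": 0,"ay": 0,"az": 1,"grip": -1},
    {"x": -0.58,"y": -0.53,"z": -0.03,"ax": 0,"ay": 0,"az": 1,"grip": -1},
    {"x": -0.58,"y": -0.53,"z": -0.03,"ax": 0,"ay": 0,"az": 1,"grip": -1},
    {"x": -0.58,"y": -0.53,"z": -0.03,"ax": 0,"ay": 0,"az": 1,"grip": -1},
    {"x": -0.58,"y": -0.53,"z": -0.03,"ax": 0,"ay": 0,"az": 1,"grip": -1},
    {"x": -0.58,"y": -0.53,"z": -0.03,"ax": 0,"ay": 0,"az": 1,"grip": -1},
    {"x": -0.58,"y": -0.53,"z": -0.03,"ax": 0,"ay": 0,"az": 1,"grip": -1},
    {"x": -0.58,"y": -0.53,"z": -0.03,"ax": 0,"ay": 0,"az": 1,"grip": -1},
    {"x": -0.58,"y": -0.53,"z": -0.03,"ax": 0,"ay": 0,"az": 1,"grip": -1},
  ],
  force=80,
)

```text
time: 1.1
tool_pos: [0.4403, 0.2401, 0.2211]
tcp_rot: [1.472, 2.773, -0.001]
wrist_force: [-0.4, -0.6, 0.4]
width: 1.001
grip_force: 0.0
```

```bash
python3 -c "
from h import *
go(.5846,-.121,.22,6.06)"
```

```text
t 1.1 pos [0.4403 0.2401 0.2211] F [-0.4 -0.6  0.4] q [ 0.45 -0.08  1.95 -0.    1.27 -0.14] w 1.001
shift [-0.7598 -0.1656  0.0038] turn/30 [0.0013 0.004  0.9338]
```

Call:
step_arm(
  series=[
    {"x": -0.76,"y": -0.166,"z": 0.003,"ax": 0,"ay": 0,"az": 0.934,"grip": -1},
    {"x": -0.76,"y": -0.166,"z": 0.003,"ax": 0,"ay": 0,"az": 0.934,"grip": -1},
    {"x": -0.76,"y": -0.166,"z": 0.003,"ax": 0,"ay": 0,"az": 0.934,"grip": -1},
    {"x": -0.76,"y": -0.166,"z": 0.003,"ax": 0,"ay": 0,"az": 0.934,"grip": -1},
    {"x": -0.76,"y": -0.166,"z": 0.003,"ax": 0,"ay": 0,"az": 0.934,"grip": -1},
    {"x": -0.76,"y": -0.166,"z": 0.003,"ax": 0,"ay": 0,"az": 0.934,"grip": -1},
    {"x": -0.76,"y": -0.166,"z": 0.003,"ax": 0,"ay": 0,"az": 0.934,"grip": -1},
    {"x": -0.76,"y": -0.166,"z": 0.003,"ax": 0,"ay": 0,"az": 0.934,"grip": -1},
    {"x": -0.76,"y": -0.166,"z": 0.003,"ax": 0,"ay": 0,"az": 0.934,"grip": -1},
    {"x": -0.76,"y": -0.166,"z": 0.003,"ax": 0,"ay": 0,"az": 0.934,"grip": -1},
    {"x": -0.76,"y": -0.166,"z": 0.003,"ax": 0,"ay": 0,"az": 0.934,"grip": -1},
    {"x": -0.76,"y": -0.166,"z": 0.003,"ax": 0,"ay": 0,"az": 0.934,"grip": -1},
  ],
)

```text
time: 2.3
tool_pos: [0.5846, -0.1142, 0.2192]
tcp_rot: [-2.092, -2.343, -0.0]
wrist_force: [1.0, 0.1, -0.3]
width: 1.0
grip_force: 0.0
```

```bash
python3 -c "
from h import *
go(.5846,-.121,.046,6.06)"
```

```text
t 2.3 pos [ 0.5846 -0.1142  0.2192] F [ 1.   0.1 -0.3] q [-0.24  0.11  1.76  0.    1.27 -0.35] w 1.0
shift [-0.0136 -0.0014  0.3465] turn/30 [-0.0004 -0.0009  0.0143]
```

Call:
step_arm(
  series=[
    {"x": -0.0136,"y": -0.0014,"z": 0.1,"ax": 0,"ay": 0,"az": 0.014,"grip": -1},
    {"x": -0.0136,"y": -0.0014,"z": 0.2,"ax": 0,"ay": 0,"az": 0.014,"grip": -1},
    {"x": -0.0136,"y": -0.0014,"z": 0.28,"ax": 0,"ay": 0,"az": 0.014,"grip": -1},
    {"x": -0.0136,"y": -0.0014,"z": 0.33,"ax": 0,"ay": 0,"az": 0.014,"grip": -1},
    {"x": -0.0136,"y": -0.0014,"z": 0.3465,"ax": 0,"ay": 0,"az": 0.014,"grip": -1},
    {"x": -0.0136,"y": -0.0014,"z": 0.3465,"ax": 0,"ay": 0,"az": 0.014,"grip": -1},
    {"x": -0.0136,"y": -0.0014,"z": 0.3465,"ax": 0,"ay": 0,"az": 0.014,"grip": -1},
  ],
)

```text
time: 3.0
tool_pos: [0.5865, -0.1226, 0.0479]
tcp_rot: [2.1, 2.333, 0.002]
wrist_force: [0.7, -0.3, 0.2]
width: 1.0
grip_force: 0.0
```

```bash
python3 -c "
from h import *
go(.5846,-.121,.046,6.06)"
```

```text
t 3.0 pos [ 0.5865 -0.1226  0.0479] F [ 0.7 -0.3  0.2] q [-0.25  0.26  1.92  0.    0.96 -0.35] w 1.0
shift [ 0.0036 -0.0034  0.0038] turn/30 [ 0.0053  0.0019 -0.0016]
```

Call:
step_arm(
  series=[
    {"x": 0.003,"y": -0.003,"z": 0.004,"ax": 0,"ay": 0,"az": 0,"grip": -1},
    {"x": 0.003,"y": -0.003,"z": 0.004,"ax": 0,"ay": 0,"az": 0,"grip": 1},
    {"x": 0.003,"y": -0.003,"z": 0.004,"ax": 0,"ay": 0,"az": 0,"grip": 1},
    {"x": 0.003,"y": -0.003,"z": 0.004,"ax": 0,"ay": 0,"az": 0,"grip": 1},
    {"x": 0.003,"y": -0.003,"z": 0.004,"ax": 0,"ay": 0,"az": 0,"grip": 1},
    {"x": 0.003,"y": -0.003,"z": 0.004,"ax": 0,"ay": 0,"az": 0,"grip": 1},
    {"x": 0.003,"y": -0.003,"z": 0.004,"ax": 0,"ay": 0,"az": 0,"grip": 1},
    {"x": 0.003,"y": -0.003,"z": 0.004,"ax": 0,"ay": 0,"az": 0,"grip": 1},
    {"x": 0.003,"y": -0.003,"z": 0.004,"ax": 0,"ay": 0,"az": 0,"grip": 1},
  ],
  force=80,
)

```text
time: 3.9
tool_pos: [0.5833, -0.1215, 0.0439]
tcp_rot: [-2.103, -2.334, 0.0]
wrist_force: [-0.3, 0.2, 0.8]
width: 0.001
grip_force: 0.0
```

```bash
python3 -c "
from h import *
print(bot.read_state()['grip_force'],bot.read_state()['torque'])
go(.5846,-.121,.236,6.06)"
```

```text
0.0 [-0.05943856  0.03639661  0.01583182]
t 3.9 pos [ 0.5833 -0.1215  0.0439] F [-0.3  0.2  0.8] q [-0.25  0.27  1.92  0.    0.95 -0.35] w 0.001
shift [ 0.0007  0.0027 -0.3841] turn/30 [-0.0003 -0.0001 -0.0034]
```

```bash
python3 - <<'E'
from h import *
import cv2
c=imaging.read_camera("scene")["img"][190:290,210:343,::-1]
cv2.imwrite("pics/c.png",cv2.resize(c,None,fx=6,fy=6,interpolation=cv2.INTER_CUBIC))
E
```

```text
(no output)
```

View pics/c.png

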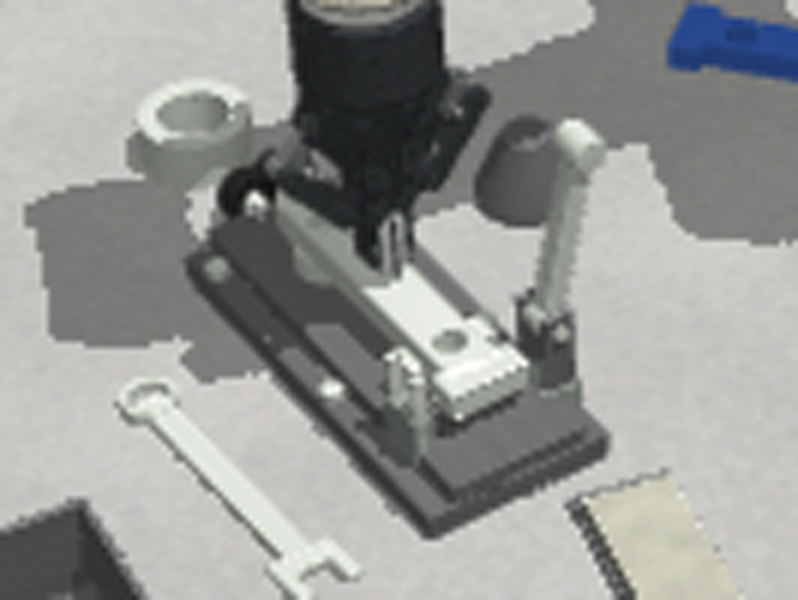

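```bash
python3 - <<'E'
from h import *
c=imaging.read_camera("scene")
p=proj(c,np.array([[.5833,-.1215,z] for z in(.044,.052,.061,.07,.08)]))
print((p-[210,190])*6)
s=bot.read_state();print(s)
E
```

```text
[[389.08522912 299.59874075]
 [388.10718792 287.87309911]
 [387.00002161 274.59938898]
 [385.88551153 261.23763514]
 [384.63846474 246.28691145]]
{'time': 4.0, 'q': array([-2.47138383e-01,  2.65396986e-01,  1.92232511e+00, -7.69721668e-06,
        9.53978187e-01, -3.51170732e-01]), 'joint_vel': array([-9.67104924e-05, -1.28906879e-03, -1.09415507e-03, -1.58908492e-03,
        4.25034586e-04,  7.48177118e-04]), 'joint_torque': array([-4.39687879e-03, -4.61474276e+01, -3.13329577e+01, -3.70198622e-04,
        1.49249805e-03,  4.30097771e-05]), 'tool_pos': array([ 0.58327502, -0.12148008,  0.04396827]), 'tcp_rot': array([-2.10287117e+00, -2.33387184e+00,  8.77246124e-05]), 'wrist_force': array([ 0.03125986,  0.47567257, -0.45373237]), 'torque': array([ 0.00383036, -0.07104961,  0.00395885]), 'grip_force': 0.0, 'width': -0.0014092365205235675}
```

The fingers shut just above the arm's top. In the picture their tips, at crop (390,278), are at z of about 0.062 while the reading says 0.044, so the real tips are about 18 mm behind the reported TCP. I'll open, go about 18 mm lower and grip again.

Call:
step_arm(
  series=[
    {"x": 0.001,"y": 0.002,"z": -0.01,"ax": 0,"ay": 0,"az": 0,"grip": -1},
    {"x": 0.001,"y": 0.002,"z": -0.01,"ax": 0,"ay": 0,"az": 0,"grip": -1},
    {"x": 0.001,"y": 0.002,"z": -0.01,"ax": 0,"ay": 0,"az": 0,"grip": -1},
    {"x": 0.001,"y": 0.002,"z": -0.01,"ax": 0,"ay": 0,"az": 0,"grip": -1},
    {"x": 0.001,"y": 0.002,"z": -0.01,"ax": 0,"ay": 0,"az": 0,"grip": -1},
    {"x": 0.001,"y": 0.002,"z": -0.01,"ax": 0,"ay": 0,"az": 0,"grip": -1},
    {"x": 0.001,"y": 0.002,"z": 0.015,"ax": 0,"ay": 0,"az": 0,"grip": -1},
    {"x": 0.001,"y": 0.002,"z": 0.036,"ax": 0,"ay": 0,"az": 0,"grip": -1},
    {"x": 0.001,"y": 0.002,"z": 0.036,"ax": 0,"ay": 0,"az": 0,"grip": -1},
  ],
)

```text
time: 4.9
tool_pos: [0.5818, -0.1203, 0.0231]
tcp_rot: [-2.1, -2.331, 0.004]
wrist_force: [-0.8, 0.3, -0.6]
width: 1.002
grip_force: 0.0
```

Call:
step_arm(
  series=[
    {"x": 0,"y": 0,"z": 0,"ax": 0,"ay": 0,"az": 0,"grip": 1},
    {"x": 0,"y": 0,"z": 0,"ax": 0,"ay": 0,"az": 0,"grip": 1},
    {"x": 0,"y": 0,"z": 0,"ax": 0,"ay": 0,"az": 0,"grip": 1},
    {"x": 0,"y": 0,"z": 0,"ax": 0,"ay": 0,"az": 0,"grip": 1},
    {"x": 0,"y": 0,"z": 0,"ax": 0,"ay": 0,"az": 0,"grip": 1},
    {"x": 0,"y": 0,"z": 0,"ax": 0,"ay": 0,"az": 0,"grip": 1},
    {"x": 0,"y": 0,"z": 0,"ax": 0,"ay": 0,"az": 0,"grip": 1},
  ],
  force=80,
)

```text
time: 5.6
tool_pos: [0.5847, -0.1211, 0.0269]
tcp_rot: [2.102, 2.333, 0.001]
wrist_force: [-1.4, 0.2, 5.8]
width: 0.32
grip_force: 80.7
```

```bash
python3 -c "
from h import *
print(bot.read_state()['grip_force'],bot.read_state()['torque'])
go(.5846,-.121,.21,6.06)"
```

```text
80.65489768981934 [0.04834695 0.3352137  0.00586352]
t 5.6 pos [ 0.5847 -0.1211  0.0269] F [-1.4  0.2  5.8] q [-0.25  0.29  1.93 -0.    0.92 -0.35] w 0.32
shift [ 0.000e+00  1.000e-04 -3.662e-01] turn/30 [ 0.0018  0.0009 -0.0032]
```

Call:
step_arm(
  series=[
    {"x": 0,"y": 0,"z": -0.03,"ax": 0,"ay": 0,"az": 0,"grip": 1},
    {"x": 0,"y": 0,"z": -0.07,"ax": 0,"ay": 0,"az": 0,"grip": 1},
    {"x": 0,"y": 0,"z": -0.12,"ax": 0,"ay": 0,"az": 0,"grip": 1},
    {"x": 0,"y": 0,"z": -0.2,"ax": 0,"ay": 0,"az": 0,"grip": 1},
    {"x": 0,"y": 0,"z": -0.3,"ax": 0,"ay": 0,"az": 0,"grip": 1},
    {"x": 0,"y": 0,"z": -0.38,"ax": 0,"ay": 0,"az": 0,"grip": 1},
    {"x": 0,"y": 0,"z": -0.38,"ax": 0,"ay": 0,"az": 0,"grip": 1},
    {"x": 0,"y": 0,"z": -0.38,"ax": 0,"ay": 0,"az": 0,"grip": 1},
  ],
)

```text
time: 6.4
tool_pos: [0.5841, -0.1208, 0.2162]
tcp_rot: [2.102, 2.333, 0.001]
wrist_force: [0.8, -0.1, -5.9]
width: 0.318
grip_force: 80.0
```

```bash
python3 - <<'E'
from h import *
import cv2
print(bot.read_state()['grip_force'],bot.read_state()['torque'])
go(.52,.23,.217,96.06)
c=imaging.read_camera("scene")["img"][150:290,190:376,::-1]
cv2.imwrite("pics/d.png",cv2.resize(c,None,fx=4,fy=4,interpolation=cv2.INTER_CUBIC))
E
```

```text
80.0346851348877 [0.01305245 0.02994236 0.02228747]
t 6.4 pos [ 0.5841 -0.1208  0.2162] F [ 0.8 -0.1 -5.9] q [-0.25  0.11  1.77 -0.    1.27 -0.35] w 0.318
shift [ 0.7112 -0.0547 -0.0017] turn/30 [ 7.0000e-04  1.4000e-03 -3.0033e+00]
```

View pics/d.png

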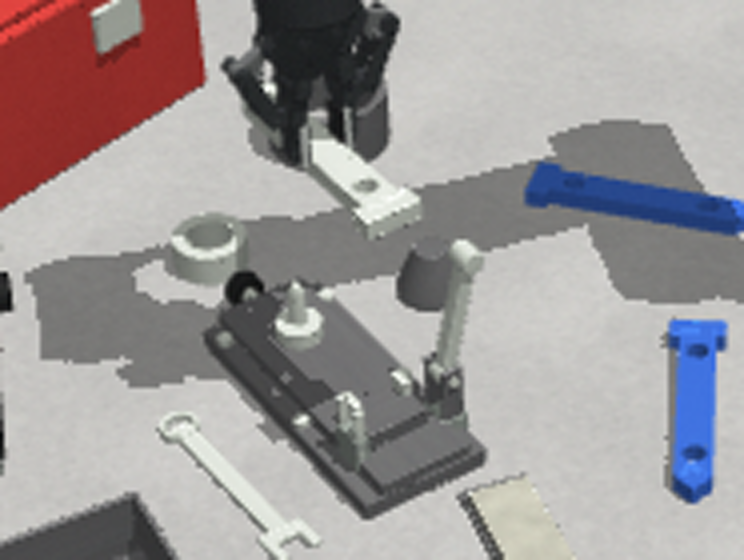

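The arm is lifted and held level. The pin is bare at crop (296,310), and the latch still stands, with its roll at (465,257). Now I carry the arm to the free bench area while turning it +90°.

Call:
step_arm(
  series=[
    {"x": 0.711,"y": -0.055,"z": 0,"ax": 0,"ay": 0,"az": -1,"grip": 1},
    {"x": 0.711,"y": -0.055,"z": 0,"ax": 0,"ay": 0,"az": -1,"grip": 1},
    {"x": 0.711,"y": -0.055,"z": 0,"ax": 0,"ay": 0,"az": -1,"grip": 1},
    {"x": 0.711,"y": -0.055,"z": 0,"ax": 0,"ay": 0,"az": -1,"grip": 1},
    {"x": 0.711,"y": -0.055,"z": 0,"ax": 0,"ay": 0,"az": -1,"grip": 1},
    {"x": 0.711,"y": -0.055,"z": 0,"ax": 0,"ay": 0,"az": -1,"grip": 1},
    {"x": 0.711,"y": -0.055,"z": 0,"ax": 0,"ay": 0,"az": -1,"grip": 1},
    {"x": 0.711,"y": -0.055,"z": 0,"ax": 0,"ay": 0,"az": -1,"grip": 1},
    {"x": 0.711,"y": -0.055,"z": 0,"ax": 0,"ay": 0,"az": -1,"grip": 1},
    {"x": 0.711,"y": -0.055,"z": 0,"ax": 0,"ay": 0,"az": -1,"grip": 1},
  ],
)

```text
time: 7.45
tool_pos: [0.5185, 0.2286, 0.2132]
tcp_rot: [-1.425, -2.797, 0.007]
wrist_force: [1.1, 0.1, -6.4]
width: 0.321
grip_force: 80.2
```

Call:
step_arm(
  series=[
    {"x": 0,"y": 0,"z": 0,"ax": 0,"ay": 0,"az": -1,"grip": 1},
    {"x": 0,"y": 0,"z": 0,"ax": 0,"ay": 0,"az": -1,"grip": 1},
    {"x": 0,"y": 0,"z": 0,"ax": 0,"ay": 0,"az": -1,"grip": 1},
    {"x": 0,"y": 0,"z": 0,"ax": 0,"ay": 0,"az": -1,"grip": 1},
  ],
)

```text
time: 7.85
tool_pos: [0.5199, 0.2274, 0.2148]
tcp_rot: [-0.651, -3.072, 0.003]
wrist_force: [0.1, 0.6, -5.4]
width: 0.323
grip_force: 80.2
```

Call:
step_arm(
  series=[
    {"x": 0,"y": 0,"z": 0,"ax": 0,"ay": 0,"az": -1,"grip": 1},
    {"x": 0,"y": 0,"z": 0,"ax": 0,"ay": 0,"az": -1,"grip": 1},
    {"x": 0,"y": 0,"z": 0,"ax": 0,"ay": 0,"az": -1,"grip": 1},
    {"x": 0,"y": 0,"z": 0,"ax": 0,"ay": 0,"az": -1,"grip": 1},
    {"x": 0,"y": 0,"z": 0,"ax": 0,"ay": 0,"az": -1,"grip": 1},
  ],
)

```text
time: 8.35
tool_pos: [0.5199, 0.2276, 0.215]
tcp_rot: [0.159, -3.136, 0.002]
wrist_force: [0.5, -0.9, -6.6]
width: 0.319
grip_force: 80.2
```

```bash
python3 - <<'E'
from h import *
go(.52,.23,.027,96.06)
go(.52,.23,-.016,96.06)
E
```

```text
t 8.35 pos [0.5199 0.2276 0.215 ] F [ 0.5 -0.9 -6.6] q [ 0.37  0.06  1.83 -0.    1.26 -1.3 ] w 0.319
shift [-0.0012  0.0051  0.3759] turn/30 [-0.0019 -0.0034 -0.0085]
t 8.35 pos [0.5199 0.2276 0.215 ] F [ 0.5 -0.9 -6.6] q [ 0.37  0.06  1.83 -0.    1.26 -1.3 ] w 0.319
shift [-0.0014  0.0052  0.4619] turn/30 [-0.0019 -0.0034 -0.0085]
```

Call:
step_arm(
  series=[
    {"x": -0.001,"y": 0.005,"z": 0.1,"ax": 0,"ay": 0,"az": -0.008,"grip": 1},
    {"x": -0.001,"y": 0.005,"z": 0.2,"ax": 0,"ay": 0,"az": -0.008,"grip": 1},
    {"x": -0.001,"y": 0.005,"z": 0.3,"ax": 0,"ay": 0,"az": -0.008,"grip": 1},
    {"x": -0.001,"y": 0.005,"z": 0.38,"ax": 0,"ay": 0,"az": -0.008,"grip": 1},
    {"x": -0.001,"y": 0.005,"z": 0.43,"ax": 0,"ay": 0,"az": -0.008,"grip": 1},
    {"x": -0.001,"y": 0.005,"z": 0.45,"ax": 0,"ay": 0,"az": -0.008,"grip": 1},
    {"x": -0.001,"y": 0.005,"z": 0.454,"ax": 0,"ay": 0,"az": -0.008,"grip": 1},
    {"x": -0.001,"y": 0.005,"z": 0.454,"ax": 0,"ay": 0,"az": -0.008,"grip": 1},
    {"x": -0.001,"y": 0.005,"z": 0.454,"ax": 0,"ay": 0,"az": -0.008,"grip": 1},
  ],
)

```text
time: 9.25
tool_pos: [0.5224, 0.233, -0.0087]
tcp_rot: [-0.169, 3.133, 0.002]
wrist_force: [0.6, 0.6, -5.8]
width: 0.321
grip_force: 80.2
```

```bash
python3 - <<'E'
from h import *
go(.52,.23,-.016,96.06)
E
```

```text
t 9.25 pos [ 0.5224  0.233  -0.0087] F [ 0.6  0.6 -5.8] q [ 0.38  0.29  2.01 -0.    0.84 -1.3 ] w 0.321
shift [ 0.0055 -0.0054  0.0145] turn/30 [0.002  0.0077 0.0034]
```

Call:
step_arm(
  series=[
    {"x": 0,"y": 0,"z": 0.005,"ax": 0,"ay": 0,"az": 0,"grip": 1},
    {"x": 0,"y": 0,"z": 0.005,"ax": 0,"ay": 0,"az": 0,"grip": 1},
  ],
)

```text
time: 9.45
tool_pos: [0.521, 0.2327, -0.0124]
tcp_rot: [-0.17, 3.135, 0.001]
wrist_force: [-0.7, 0.3, -6.5]
width: 0.321
grip_force: 80.2
```

Call:
step_arm(
  series=[
    {"x": 0,"y": 0,"z": 0.004,"ax": 0,"ay": 0,"az": 0,"grip": 1},
    {"x": 0,"y": 0,"z": 0.004,"ax": 0,"ay": 0,"az": 0,"grip": 1},
  ],
)

```text
time: 9.65
tool_pos: [0.52, 0.2324, -0.0155]
tcp_rot: [0.17, -3.137, 0.0]
wrist_force: [-1.0, 0.4, -6.0]
width: 0.318
grip_force: 80.2
```

Call:
step_arm(
  series=[
    {"x": 0,"y": 0,"z": 0.003,"ax": 0,"ay": 0,"az": 0,"grip": 1},
    {"x": 0,"y": 0,"z": 0.003,"ax": 0,"ay": 0,"az": 0,"grip": 1},
  ],
)

```text
time: 9.85
tool_pos: [0.52, 0.2323, -0.0172]
tcp_rot: [0.17, -3.137, 0.0]
wrist_force: [-0.0, 0.4, -5.1]
width: 0.32
grip_force: 80.2
```

Call:
step_arm(
  series=[
    {"x": 0,"y": 0,"z": 0.0015,"ax": 0,"ay": 0,"az": 0,"grip": 1},
    {"x": 0,"y": 0,"z": 0.0015,"ax": 0,"ay": 0,"az": 0,"grip": -1},
    {"x": 0,"y": 0,"z": 0.0015,"ax": 0,"ay": 0,"az": 0,"grip": -1},
    {"x": 0,"y": 0,"z": 0.0015,"ax": 0,"ay": 0,"az": 0,"grip": -1},
    {"x": 0,"y": 0,"z": 0.0015,"ax": 0,"ay": 0,"az": 0,"grip": -1},
    {"x": 0,"y": 0,"z": 0.0015,"ax": 0,"ay": 0,"az": 0,"grip": -1},
    {"x": 0,"y": 0,"z": -0.06,"ax": 0,"ay": 0,"az": 0,"grip": -1},
    {"x": 0,"y": 0,"z": -0.12,"ax": 0,"ay": 0,"az": 0,"grip": -1},
    {"x": 0,"y": 0,"z": -0.12,"ax": 0,"ay": 0,"az": 0.3,"grip": -1},
    {"x": 0,"y": 0,"z": -0.12,"ax": 0,"ay": 0,"az": 0.6,"grip": -1},
    {"x": 0,"y": 0,"z": -0.12,"ax": 0,"ay": 0,"az": 0.8,"grip": -1},
    {"x": 0,"y": 0,"z": -0.12,"ax": 0,"ay": 0,"az": 1,"grip": -1},
  ],
)

```text
time: 11.05
tool_pos: [0.5203, 0.2324, 0.0433]
tcp_rot: [0.655, 3.072, 0.0]
wrist_force: [-0.0, 0.1, 0.5]
width: 1.0
grip_force: 0.0
```

Call:
step_arm(
  series=[
    {"x": 0,"y": 0,"z": 0,"ax": 0,"ay": 0,"az": 1,"grip": -1},
    {"x": 0,"y": 0,"z": 0,"ax": 0,"ay": 0,"az": 1,"grip": -1},
    {"x": 0,"y": 0,"z": 0,"ax": 0,"ay": 0,"az": 1,"grip": -1},
    {"x": 0,"y": 0,"z": 0,"ax": 0,"ay": 0,"az": 1,"grip": -1},
  ],
)

```text
time: 11.45
tool_pos: [0.5202, 0.2324, 0.0431]
tcp_rot: [1.428, 2.798, 0.0]
wrist_force: [-0.1, 0.1, 0.5]
width: 1.001
grip_force: 0.0
```

Call:
step_arm(
  series=[
    {"x": 0,"y": 0,"z": 0,"ax": 0,"ay": 0,"az": 1,"grip": -1},
    {"x": 0,"y": 0,"z": 0,"ax": 0,"ay": 0,"az": 1,"grip": -1},
    {"x": 0,"y": 0,"z": 0,"ax": 0,"ay": 0,"az": 1,"grip": -1},
    {"x": 0,"y": 0,"z": 0,"ax": 0,"ay": 0,"az": 1,"grip": -1},
  ],
)

```text
time: 11.85
tool_pos: [0.5202, 0.2324, 0.0431]
tcp_rot: [2.103, 2.333, 0.0]
wrist_force: [-0.3, 0.2, -0.3]
width: 0.998
grip_force: 0.0
```

Call:
step_arm(
  series=[
    {"x": 0,"y": 0,"z": 0,"ax": 0,"ay": 0,"az": 1,"grip": -1},
    {"x": 0,"y": 0,"z": 0,"ax": 0,"ay": 0,"az": 1,"grip": -1},
    {"x": 0,"y": 0,"z": 0,"ax": 0,"ay": 0,"az": 1,"grip": -1},
    {"x": 0,"y": 0,"z": 0,"ax": 0,"ay": 0,"az": 1,"grip": -1},
  ],
)

```text
time: 12.25
tool_pos: [0.5203, 0.2324, 0.0431]
tcp_rot: [2.636, 1.709, 0.0]
wrist_force: [0.4, -0.2, -0.3]
width: 0.996
grip_force: 0.0
```

Call:
step_arm(
  series=[
    {"x": 0,"y": 0,"z": 0,"ax": 0,"ay": 0,"az": 1,"grip": -1},
    {"x": 0,"y": 0,"z": 0,"ax": 0,"ay": 0,"az": 1,"grip": -1},
    {"x": 0,"y": 0,"z": 0,"ax": 0,"ay": 0,"az": 1,"grip": -1},
    {"x": 0,"y": 0,"z": 0,"ax": 0,"ay": 0,"az": 1,"grip": -1},
  ],
)

```text
time: 12.65
tool_pos: [0.5203, 0.2324, 0.0431]
tcp_rot: [-2.988, -0.969, -0.0]
wrist_force: [0.2, -0.3, 0.3]
width: 0.996
grip_force: 0.0
```

Call:
step_arm(
  series=[
    {"x": 0,"y": 0,"z": 0,"ax": 0,"ay": 0,"az": 1,"grip": -1},
    {"x": 0,"y": 0,"z": 0,"ax": 0,"ay": 0,"az": 1,"grip": -1},
    {"x": 0,"y": 0,"z": 0,"ax": 0,"ay": 0,"az": 1,"grip": -1},
    {"x": 0,"y": 0,"z": 0,"ax": 0,"ay": 0,"az": 1,"grip": -1},
    {"x": 0,"y": 0,"z": 0,"ax": 0,"ay": 0,"az": 1,"grip": -1},
    {"x": 0,"y": 0,"z": 0,"ax": 0,"ay": 0,"az": 1,"grip": -1},
  ],
)

```text
time: 13.25
tool_pos: [0.5202, 0.2324, 0.0431]
tcp_rot: [-3.137, -0.173, -0.0]
wrist_force: [-0.0, -0.6, 0.7]
width: 0.999
grip_force: 0.0
```

```bash
python3 - <<'E'
from h import *
import cv2
go(.52,.2323,-.0175,-83.94)
c=imaging.read_camera("top")["img"][120:280,140:340,::-1]
cv2.imwrite("pics/e.png",cv2.resize(c,None,fx=3.5,fy=3.5,interpolation=cv2.INTER_CUBIC))
E
```

```text
t 13.25 pos [0.5202 0.2324 0.0431] F [-0.  -0.6  0.7] q [0.38 0.22 1.98 0.   0.94 1.84] w 0.999
shift [-5.000e-04  1.000e-04  1.212e-01] turn/30 [-0.0001 -0.0002  0.0082]
```

View pics/e.png

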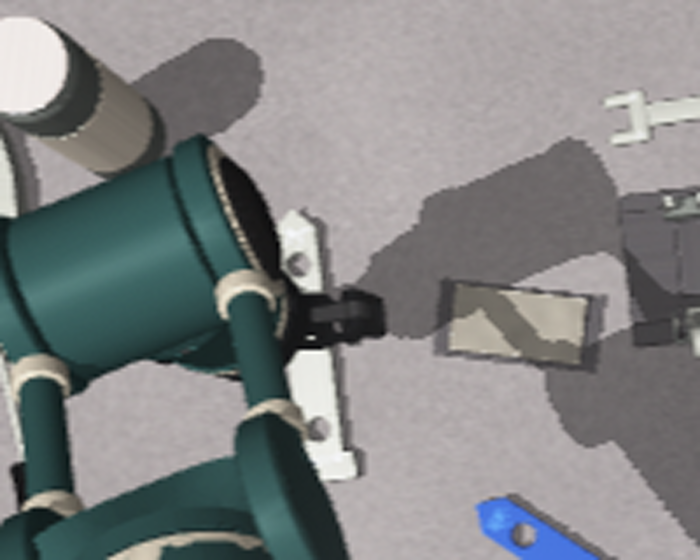

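The arm lies flat on the bench, point away from the robot: point hole at crop (298,262), broad hole at (318,430). I'll work out where the grasp sits along it, then regrasp.

```bash
python3 - <<'E'
from h import *
c=imaging.read_camera("top")
def pl(u,v,z):
    d=np.asarray(c["R"]).T@[(u-c["cx"])/c["fx"],(v-c["cy"])/c["fy"],1]; o=-np.asarray(c["R"]).T@np.asarray(c["t"])
    return (o+d*(z-o[2])/d[2])[:2]
q=lambda u,v:(140+(u+.5)/3.5-.5,120+(v+.5)/3.5-.5)
a=pl(*q(298,262),.016);b=pl(*q(318,430),.016);t=pl(*q(300,212),.016)
h=(b-a)/np.linalg.norm(b-a)
print(a,b,t,np.linalg.norm(b-a),"mid",(a+b)/2,"mid from tip",t+h*.101,"ang",np.degrees(np.arctan2(h[1],h[0])))
E
```

```text
[0.58367416 0.23958021] [0.46196611 0.22597947] [0.62003817 0.23789677] 0.12246563134575002 mid [0.52282013 0.23277984] mid from tip [0.51966296 0.22667995] ang -173.6237134624303
```

Call:
step_arm(
  series=[
    {"x": -0.0005,"y": 0,"z": 0.06,"ax": 0,"ay": 0,"az": 0.008,"grip": -1},
    {"x": -0.0005,"y": 0,"z": 0.11,"ax": 0,"ay": 0,"az": 0.008,"grip": -1},
    {"x": -0.0005,"y": 0,"z": 0.121,"ax": 0,"ay": 0,"az": 0.008,"grip": -1},
    {"x": -0.0005,"y": 0,"z": 0.121,"ax": 0,"ay": 0,"az": 0.008,"grip": -1},
    {"x": -0.0005,"y": 0,"z": 0.121,"ax": 0,"ay": 0,"az": 0.008,"grip": 1},
    {"x": -0.0005,"y": 0,"z": 0.121,"ax": 0,"ay": 0,"az": 0.008,"grip": 1},
    {"x": -0.0005,"y": 0,"z": 0.121,"ax": 0,"ay": 0,"az": 0.008,"grip": 1},
    {"x": -0.0005,"y": 0,"z": 0.121,"ax": 0,"ay": 0,"az": 0.008,"grip": 1},
    {"x": -0.0005,"y": 0,"z": 0.121,"ax": 0,"ay": 0,"az": 0.008,"grip": 1},
    {"x": -0.0005,"y": 0,"z": 0.121,"ax": 0,"ay": 0,"az": 0.008,"grip": 1},
    {"x": -0.0005,"y": 0,"z": 0.121,"ax": 0,"ay": 0,"az": 0.008,"grip": 1},
  ],
  force=80,
)

```text
time: 14.45
tool_pos: [0.5209, 0.2326, -0.016]
tcp_rot: [-3.137, -0.164, -0.003]
wrist_force: [-0.6, -0.6, 5.5]
width: 0.315
grip_force: 78.7
```

```bash
python3 - <<'E'
from h import *
go(.5846,-.121,.2,6.06)
E
```

```text
t 14.45 pos [ 0.5209  0.2326 -0.016 ] F [-0.6 -0.6  5.5] q [ 0.38  0.3   2.01 -0.    0.83  1.84] w 0.315
shift [ 0.0537  0.7165 -0.4321] turn/30 [ 2.5000e-03 -3.0000e-03 -3.0025e+00]
```

Call:
step_arm(
  series=[
    {"x": 0,"y": 0,"z": -0.05,"ax": 0,"ay": 0,"az": 0,"grip": 1},
    {"x": 0,"y": 0,"z": -0.13,"ax": 0,"ay": 0,"az": 0,"grip": 1},
    {"x": 0,"y": 0,"z": -0.22,"ax": 0,"ay": 0,"az": 0,"grip": 1},
    {"x": 0,"y": 0,"z": -0.31,"ax": 0,"ay": 0,"az": 0,"grip": 1},
    {"x": 0,"y": 0,"z": -0.4,"ax": 0,"ay": 0,"az": -0.25,"grip": 1},
    {"x": 0,"y": 0,"z": -0.46,"ax": 0,"ay": 0,"az": -0.5,"grip": 1},
    {"x": 0,"y": 0,"z": -0.46,"ax": 0,"ay": 0,"az": -0.75,"grip": 1},
    {"x": 0,"y": 0,"z": -0.46,"ax": 0,"ay": 0,"az": -1,"grip": 1},
  ],
)

```text
time: 15.25
tool_pos: [0.5199, 0.2323, 0.2134]
tcp_rot: [-2.985, -0.978, -0.002]
wrist_force: [-0.7, 0.4, -6.7]
width: 0.311
grip_force: 81.0
```

Call:
step_arm(
  series=[
    {"x": 0,"y": 0,"z": 0,"ax": 0,"ay": 0,"az": -0.25,"grip": 1},
    {"x": 0,"y": 0,"z": 0,"ax": 0,"ay": 0,"az": -0.5,"grip": 1},
    {"x": 0,"y": 0,"z": 0,"ax": 0,"ay": 0,"az": -0.75,"grip": 1},
    {"x": 0,"y": 0,"z": 0,"ax": 0,"ay": 0,"az": -1,"grip": 1},
  ],
)

```text
time: 15.65
tool_pos: [0.5185, 0.2318, 0.2107]
tcp_rot: [-2.63, -1.717, 0.005]
wrist_force: [-0.2, -1.2, -5.7]
width: 0.314
grip_force: 81.0
```

Call:
step_arm(
  series=[
    {"x": 0,"y": 0,"z": 0,"ax": 0,"ay": 0,"az": -0.25,"grip": 1},
    {"x": 0,"y": 0,"z": 0,"ax": 0,"ay": 0,"az": -0.5,"grip": 1},
    {"x": 0,"y": 0,"z": 0,"ax": 0,"ay": 0,"az": -0.75,"grip": 1},
    {"x": 0,"y": 0,"z": 0,"ax": 0,"ay": 0,"az": -1,"grip": 1},
    {"x": 0,"y": 0,"z": 0,"ax": 0,"ay": 0,"az": -1,"grip": 1},
  ],
)

```text
time: 16.15
tool_pos: [0.5187, 0.2319, 0.2108]
tcp_rot: [-2.102, -2.333, 0.004]
wrist_force: [-0.0, 0.2, -5.9]
width: 0.314
grip_force: 81.0
```

```bash
python3 - <<'E'
from h import *
go(.5846,-.121,.2,6.06)
E
```

```text
t 16.15 pos [0.5187 0.2319 0.2108] F [-0.   0.2 -5.9] q [0.38 0.06 1.83 0.   1.26 0.27] w 0.314
shift [-0.7156  0.0577  0.0221] turn/30 [-0.0058  0.0016 -0.0026]
```

Call:
step_arm(
  series=[
    {"x": -0.08,"y": 0.006,"z": 0,"ax": 0,"ay": 0,"az": 0,"grip": 1},
    {"x": -0.17,"y": 0.014,"z": 0,"ax": 0,"ay": 0,"az": 0,"grip": 1},
    {"x": -0.26,"y": 0.021,"z": 0,"ax": 0,"ay": 0,"az": 0,"grip": 1},
    {"x": -0.35,"y": 0.028,"z": 0,"ax": 0,"ay": 0,"az": 0,"grip": 1},
    {"x": -0.44,"y": 0.035,"z": 0,"ax": 0,"ay": 0,"az": 0,"grip": 1},
    {"x": -0.53,"y": 0.043,"z": 0,"ax": 0,"ay": 0,"az": 0,"grip": 1},
    {"x": -0.62,"y": 0.05,"z": 0,"ax": 0,"ay": 0,"az": 0,"grip": 1},
    {"x": -0.69,"y": 0.056,"z": 0,"ax": 0,"ay": 0,"az": 0,"grip": 1},
    {"x": -0.7156,"y": 0.0577,"z": 0.01,"ax": 0,"ay": 0,"az": 0,"grip": 1},
    {"x": -0.7156,"y": 0.0577,"z": 0.02,"ax": 0,"ay": 0,"az": 0,"grip": 1},
    {"x": -0.7156,"y": 0.0577,"z": 0.02,"ax": 0,"ay": 0,"az": 0,"grip": 1},
    {"x": -0.7156,"y": 0.0577,"z": 0.02,"ax": 0,"ay": 0,"az": 0,"grip": 1},
  ],
)

```text
time: 17.35
tool_pos: [0.585, -0.119, 0.2016]
tcp_rot: [-2.101, -2.333, 0.001]
wrist_force: [-0.8, -0.4, -6.2]
width: 0.313
grip_force: 80.9
```

```bash
python3 - <<'E'
from h import *
go(.5846,-.121,.09,6.06)
E
```

```text
t 17.35 pos [ 0.585  -0.119   0.2016] F [-0.8 -0.4 -6.2] q [-0.24  0.12  1.78  0.    1.24 -0.35] w 0.313
shift [-0.0042 -0.0009  0.2233] turn/30 [-0.0033 -0.0026 -0.0028]
```

Call:
step_arm(
  series=[
    {"x": -0.0042,"y": -0.0009,"z": 0.07,"ax": -0.003,"ay": -0.003,"az": -0.003,"grip": 1},
    {"x": -0.0042,"y": -0.0009,"z": 0.14,"ax": -0.003,"ay": -0.003,"az": -0.003,"grip": 1},
    {"x": -0.0042,"y": -0.0009,"z": 0.2,"ax": -0.003,"ay": -0.003,"az": -0.003,"grip": 1},
    {"x": -0.0042,"y": -0.0009,"z": 0.23,"ax": -0.003,"ay": -0.003,"az": -0.003,"grip": 1},
    {"x": -0.0042,"y": -0.0009,"z": 0.23,"ax": -0.003,"ay": -0.003,"az": -0.003,"grip": 1},
    {"x": -0.0042,"y": -0.0009,"z": 0.23,"ax": -0.003,"ay": -0.003,"az": -0.003,"grip": 1},
  ],
)

```text
time: 17.95
tool_pos: [0.5865, -0.1222, 0.0887]
tcp_rot: [2.098, 2.334, 0.001]
wrist_force: [0.6, 0.2, -5.4]
width: 0.318
grip_force: 81.0
```

```bash
python3 - <<'E'
from h import *
import cv2
go(.5846,-.121,.09,6.06)
a=imaging.read_camera("top")["img"][140:240,310:430,::-1]
b=imaging.read_camera("scene")["img"][170:270,230:330,::-1]
f=lambda i:cv2.resize(i,(int(i.shape[1]*3.6),360),interpolation=cv2.INTER_CUBIC)
cv2.imwrite("pics/f.png",np.hstack([f(a),f(b)])); print(f(a).shape)
go(.5846,-.121,.09,6.06)
E
```

```text
t 17.95 pos [ 0.5865 -0.1222  0.0887] F [ 0.6  0.2 -5.4] q [-0.25  0.22  1.89 -0.    1.03 -0.35] w 0.318
shift [ 0.0028 -0.0036 -0.0026] turn/30 [0.0057 0.0039 0.0012]
(360, 432, 3)
t 18.05 pos [ 0.5877 -0.1229  0.0901] F [ 0.4 -0.9 -6. ] q [-0.25  0.22  1.89 -0.    1.03 -0.35] w 0.314
shift [ 0.0044 -0.0059  0.0002] turn/30 [0.0111 0.0059 0.0003]
```

View pics/f.png

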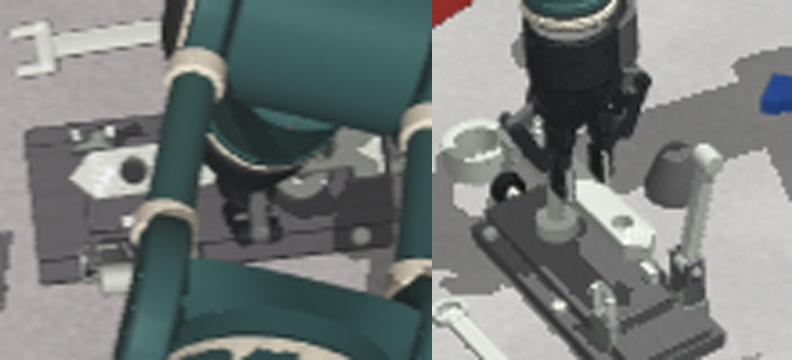

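The arm is over the slide with its point towards the latch. The point hole is at (133,168) in the top part and (622,221) in the scene part, and the tip is at (70,180) and (655,243). The pin stands free below at (560,200). I'll fit the arm's pose.

```bash
python3 - <<'E'
from h import *
ct=imaging.read_camera("top"); cs=imaging.read_camera("scene")
go(.5846,-.121,.09,6.06)
T=[((0,60),133,168),((0,101),70,180),((15,86),92,151),((-15,86),97,198)]
S=[((0,60),190,221),((0,101),222,245)]
M=np.array([[*a[0],0] for a in T+S])/1e3
uv=np.array([[310+(a[1]+.5)/3.6-.5,140+(a[2]+.5)/3.6-.5] for a in T]+[[230+(b[1]+.5)/3.6-.5,170+(b[2]+.5)/3.6-.5] for b in S])
def W(p): c,s=np.cos(p[3]),np.sin(p[3]); return M@np.array([[c,-s,0],[s,c,0],[0,0,1]]).T+p[:3]
r=lambda p:np.r_[proj(ct,W(p)[:4]),proj(cs,W(p)[4:])]-uv
f=least_squares(lambda p:r(p).ravel(),[.585,-.12,.12,.1])
print(f.x,np.degrees(f.x[3]));print(np.round(r(f.x),1))
f=least_squares(lambda p:r([*p,.1058]).ravel(),[.585,-.12,.12]);print(f.x)
E
```

```text
t 18.15 pos [ 0.5874 -0.123   0.0899] F [-0.2 -0.2 -6.3] q [-0.25  0.22  1.89 -0.    1.03 -0.35] w 0.314
shift [ 0.0046 -0.0052 -0.0001] turn/30 [ 0.0104  0.0058 -0.0001]
[ 0.59102895 -0.12142052  0.12290873  0.15872603] 9.094331627014563
[[ 0.2  0.1]
 [ 0.1 -0.2]
 [-0.7  0.3]
 [ 0.2  0.1]
 [ 0.1 -0.2]
 [-0.6  0.1]]
[ 0.58669428 -0.12201655  0.12283581]
```

Call:
step_arm(
  series=[
    {"x": 0.0035,"y": -0.005,"z": 0,"ax": 0.01,"ay": 0.006,"az": 0,"grip": 1},
    {"x": 0.0035,"y": -0.005,"z": 0,"ax": 0.01,"ay": 0.006,"az": 0,"grip": 1},
    {"x": 0.0035,"y": -0.005,"z": 0,"ax": 0.01,"ay": 0.006,"az": 0,"grip": 1},
    {"x": 0.0035,"y": -0.005,"z": 0,"ax": 0.01,"ay": 0.006,"az": 0,"grip": 1},
  ],
)

```text
time: 18.55
tool_pos: [0.5829, -0.1213, 0.0876]
tcp_rot: [-2.099, -2.333, 0.003]
wrist_force: [-0.4, 0.6, -4.6]
width: 0.314
grip_force: 81.0
```

```bash
python3 -c "
from h import *
go(.5846,-.122,.069,6.06)"
```

```text
t 18.55 pos [ 0.5829 -0.1213  0.0876] F [-0.4  0.6 -4.6] q [-0.25  0.22  1.89  0.    1.04 -0.35] w 0.314
shift [-0.0019  0.0033  0.0372] turn/30 [-0.0068 -0.0029 -0.0005]
```

Call:
step_arm(
  series=[
    {"x": -0.0015,"y": 0.0025,"z": 0.02,"ax": -0.005,"ay": -0.002,"az": 0,"grip": 1},
    {"x": -0.0015,"y": 0.0025,"z": 0.03,"ax": -0.005,"ay": -0.002,"az": 0,"grip": 1},
    {"x": -0.0015,"y": 0.0025,"z": 0.03,"ax": -0.005,"ay": -0.002,"az": 0,"grip": 1},
    {"x": -0.0015,"y": 0.0025,"z": 0.03,"ax": -0.005,"ay": -0.002,"az": 0,"grip": 1},
  ],
)

```text
time: 18.95
tool_pos: [0.5836, -0.1217, 0.0717]
tcp_rot: [-2.1, -2.334, 0.002]
wrist_force: [-0.3, 0.6, -5.3]
width: 0.316
grip_force: 81.0
```

```bash
python3 -c "
from h import *
go(.5846,-.122,.056,6.06)"
```

```text
t 18.95 pos [ 0.5836 -0.1217  0.0717] F [-0.3  0.6 -5.3] q [-0.25  0.24  1.9   0.    1.01 -0.35] w 0.316
shift [-0.0009  0.002   0.0315] turn/30 [-0.0046 -0.002  -0.0004]
```

Within about 1 mm. I lower the hole onto the pin's taper slowly, watching the force.

Call:
step_arm(
  series=[
    {"x": -0.0008,"y": 0.0015,"z": 0.01,"ax": -0.003,"ay": -0.001,"az": 0,"grip": 1},
    {"x": -0.0008,"y": 0.0015,"z": 0.02,"ax": -0.003,"ay": -0.001,"az": 0,"grip": 1},
    {"x": -0.0008,"y": 0.0015,"z": 0.026,"ax": -0.003,"ay": -0.001,"az": 0,"grip": 1},
    {"x": -0.0008,"y": 0.0015,"z": 0.03,"ax": -0.003,"ay": -0.001,"az": 0,"grip": 1},
    {"x": -0.0008,"y": 0.0015,"z": 0.03,"ax": -0.003,"ay": -0.001,"az": 0,"grip": 1},
  ],
)

```text
time: 19.45
tool_pos: [0.5845, -0.122, 0.057]
tcp_rot: [-2.101, -2.335, 0.0]
wrist_force: [-0.3, 0.6, -6.0]
width: 0.318
grip_force: 81.0
```

```bash
python3 -c "
from h import *
print(bot.read_state()['torque'])
go(.5846,-.122,.03,6.06)"
```

```text
[ 0.05505452  0.00304127 -0.02921855]
t 19.45 pos [ 0.5845 -0.122   0.057 ] F [-0.3  0.6 -6. ] q [-0.25  0.25  1.91  0.    0.98 -0.35] w 0.318
shift [-0.0001  0.0001  0.0539] turn/30 [-0.0007 -0.0006 -0.0003]
```

Call:
step_arm(
  series=[
    {"x": 0,"y": 0,"z": 0.012,"ax": 0,"ay": 0,"az": 0,"grip": 1},
    {"x": 0,"y": 0,"z": 0.024,"ax": 0,"ay": 0,"az": 0,"grip": 1},
    {"x": 0,"y": 0,"z": 0.036,"ax": 0,"ay": 0,"az": 0,"grip": 1},
    {"x": 0,"y": 0,"z": 0.046,"ax": 0,"ay": 0,"az": 0,"grip": 1},
    {"x": 0,"y": 0,"z": 0.052,"ax": 0,"ay": 0,"az": 0,"grip": 1},
    {"x": 0,"y": 0,"z": 0.052,"ax": 0,"ay": 0,"az": 0,"grip": 1},
    {"x": 0,"y": 0,"z": 0.052,"ax": 0,"ay": 0,"az": 0,"grip": 1},
  ],
)

```text
time: 20.15
tool_pos: [0.585, -0.1221, 0.0315]
tcp_rot: [2.101, 2.335, 0.0]
wrist_force: [-1.5, 0.2, -5.6]
width: 0.315
grip_force: 80.9
```

```bash
python3 -c "
from h import *
print(bot.read_state()['torque'])
go(.5846,-.122,.027,6.06)"
```

```text
[-0.00994039  0.09882205 -0.0742223 ]
t 20.15 pos [ 0.585  -0.1221  0.0315] F [-1.5  0.2 -5.6] q [-0.25  0.28  1.93  0.    0.93 -0.35] w 0.315
shift [ 0.0002 -0.0007  0.0089] turn/30 [ 0.0006 -0.0001 -0.0003]
```

Call:
step_arm(
  series=[
    {"x": 0,"y": 0,"z": 0.003,"ax": 0,"ay": 0,"az": 0,"grip": 1},
    {"x": 0,"y": 0,"z": 0.006,"ax": 0,"ay": 0,"az": 0,"grip": 1},
    {"x": 0,"y": 0,"z": 0.006,"ax": 0,"ay": 0,"az": 0,"grip": 1},
    {"x": 0,"y": 0,"z": 0.006,"ax": 0,"ay": 0,"az": 0,"grip": 1},
  ],
)

```text
time: 20.55
tool_pos: [0.585, -0.1222, 0.0291]
tcp_rot: [2.101, 2.335, 0.001]
wrist_force: [-3.0, 0.1, -1.7]
width: 0.314
grip_force: 81.5
```

```bash
python3 -c "
from h import *
print(bot.read_state()['torque'])
go(.5846,-.122,.027,6.06)"
```

```text
[ 0.04448592  0.51522867 -0.05152407]
t 20.55 pos [ 0.585  -0.1222  0.0291] F [-3.   0.1 -1.7] q [-0.25  0.29  1.93  0.    0.93 -0.35] w 0.314
shift [ 0.0005 -0.0008  0.0041] turn/30 [ 0.0013  0.0003 -0.0004]
```

Call:
step_arm(
  series=[
    {"x": 0,"y": 0,"z": 0,"ax": 0,"ay": 0,"az": 0,"grip": -1},
    {"x": 0,"y": 0,"z": 0,"ax": 0,"ay": 0,"az": 0,"grip": -1},
    {"x": 0,"y": 0,"z": 0,"ax": 0,"ay": 0,"az": 0,"grip": -1},
    {"x": 0,"y": 0,"z": 0,"ax": 0,"ay": 0,"az": 0,"grip": -1},
    {"x": 0,"y": 0,"z": 0,"ax": 0,"ay": 0,"az": 0,"grip": -1},
    {"x": 0,"y": 0,"z": -0.08,"ax": 0,"ay": 0,"az": 0,"grip": -1},
    {"x": 0,"y": 0,"z": -0.17,"ax": 0,"ay": 0,"az": 0,"grip": -1},
    {"x": 0,"y": 0,"z": -0.26,"ax": 0,"ay": 0,"az": 0,"grip": -1},
    {"x": 0,"y": 0,"z": -0.35,"ax": 0,"ay": 0,"az": 0,"grip": -1},
    {"x": 0,"y": 0,"z": -0.42,"ax": 0,"ay": 0,"az": 0,"grip": -1},
    {"x": 0,"y": 0,"z": -0.42,"ax": 0,"ay": 0,"az": 0,"grip": 0},
  ],
)

```text
time: 21.65
tool_pos: [0.589, -0.1231, 0.2465]
tcp_rot: [2.093, 2.327, 0.01]
wrist_force: [0.7, 0.1, 0.3]
width: 0.857
grip_force: 0.0
```

```bash
python3 - <<'E'
from h import *
import cv2
go(.5846,-.121,.09,6.06)
b=imaging.read_camera("scene")["img"][190:285,235:330,::-1]
cv2.imwrite("pics/g.png",cv2.resize(b,(600,600),interpolation=cv2.INTER_CUBIC))
E
```

```text
t 21.65 pos [ 0.589  -0.1231  0.2465] F [0.7 0.1 0.3] q [-0.25  0.09  1.73  0.    1.31 -0.35] w 0.857
shift [ 0.0065 -0.0123  0.3128] turn/30 [ 0.0245  0.0087 -0.0002]
```

View pics/g.png

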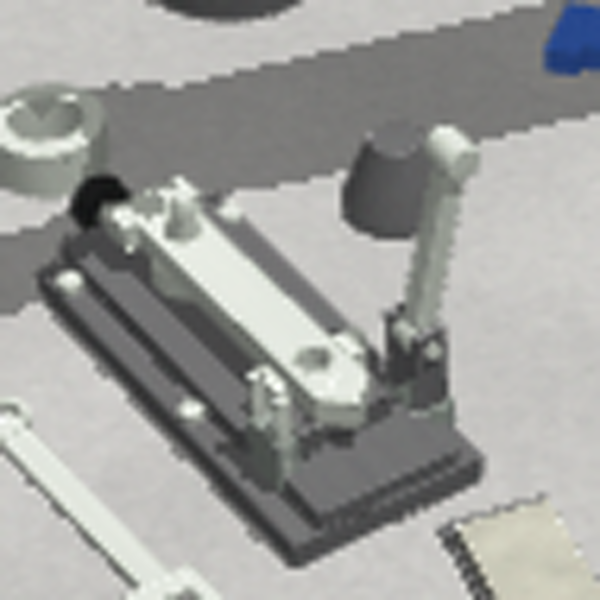

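The arm looks seated: the point hole is at (315,358), the tip is near (365,400), and the pin stands proud at (182,210). I'll check the height numerically and work out the latch push.

```bash
python3 - <<'E'
from h import *
c=imaging.read_camera("scene")
p=np.array([.5846,-.12095]);a=np.radians(6.06);ex=np.array([np.cos(a),np.sin(a)]);ey=np.array([-np.sin(a),np.cos(a)])
S=lambda x,y,z:[*(p+ex*x/1e3+ey*y/1e3),z/1e3]
for P in [(0,60,61),(0,60,66),(0,101,61),(15,86,61),(-15,86,61),(15,86,45),(0,-60,82)]:
    print(P,((proj(c,np.array([S(*P)]))-[235,190])*600/95).round())
for P in [(-69,80,166),(-130,80,0),(-100,80,0),(60,80,0)]: print(P,np.round(S(*P),4))
s=bot.read_state()
go(*S(-118,80,250),6.06)
E
```

```text
(0, 60, 61) [[314. 356.]]
(0, 60, 66) [[313. 348.]]
(0, 101, 61) [[361. 402.]]
(15, 86, 61) [[317. 398.]]
(-15, 86, 61) [[370. 373.]]
(15, 86, 45) [[319. 423.]]
(0, -60, 82) [[181. 195.]]
(-69, 80, 166) [ 0.5075 -0.0487  0.166 ]
(-130, 80, 0) [ 0.4469 -0.0551  0.    ]
(-100, 80, 0) [ 0.4767 -0.052   0.    ]
(60, 80, 0) [ 0.6358 -0.0351  0.    ]
t 21.75 pos [ 0.5856 -0.1223  0.24  ] F [ 0.  -0.   0.3] q [-0.25  0.1   1.74  0.    1.3  -0.35] w 0.69
shift [ 0.1628 -0.2377 -0.021 ] turn/30 [ 0.0064  0.002  -0.0003]
```

Pixel agreement puts the arm fully down (top face at 61 mm) and between the cheeks. Next I shut the fingers and go behind the latch bar on the robot side.

Call:
step_arm(
  series=[
    {"x": 0.08,"y": -0.08,"z": -0.02,"ax": 0.006,"ay": 0.002,"az": 0,"grip": 1},
    {"x": 0.12,"y": -0.17,"z": -0.02,"ax": 0.006,"ay": 0.002,"az": 0,"grip": 1},
    {"x": 0.163,"y": -0.252,"z": -0.02,"ax": 0.006,"ay": 0.002,"az": 0,"grip": 1},
    {"x": 0.163,"y": -0.252,"z": -0.02,"ax": 0.006,"ay": 0.002,"az": 0,"grip": 1},
    {"x": 0.163,"y": -0.252,"z": -0.02,"ax": 0.006,"ay": 0.002,"az": 0,"grip": 1},
    {"x": 0.163,"y": -0.252,"z": 0.06,"ax": 0.006,"ay": 0.002,"az": 0,"grip": 1},
    {"x": 0.163,"y": -0.252,"z": 0.14,"ax": 0.006,"ay": 0.002,"az": 0,"grip": 1},
    {"x": 0.163,"y": -0.252,"z": 0.22,"ax": 0.006,"ay": 0.002,"az": 0,"grip": 1},
    {"x": 0.163,"y": -0.252,"z": 0.232,"ax": 0.006,"ay": 0.002,"az": 0,"grip": 1},
    {"x": 0.163,"y": -0.252,"z": 0.232,"ax": 0.006,"ay": 0.002,"az": 0,"grip": 1},
    {"x": 0.163,"y": -0.252,"z": 0.232,"ax": 0.006,"ay": 0.002,"az": 0,"grip": 1},
  ],
)

```text
time: 22.85
tool_pos: [0.4529, -0.0548, 0.124]
tcp_rot: [-2.101, -2.335, 0.0]
wrist_force: [1.3, -0.7, -0.6]
width: 0.001
grip_force: 0.0
```

```bash
python3 - <<'E'
from h import *
p=np.array([.5846,-.12095]);a=np.radians(6.06);ex=np.array([np.cos(a),np.sin(a)]);ey=np.array([-np.sin(a),np.cos(a)])
d=bot.read_state()["tool_pos"][:2]-p; print("slide xy",d@ex,d@ey)
go(*(p+ey*.08-ex*.01),.124,6.06)
E
```

```text
slide xy -0.12395681833568296 0.07966402270068225
t 22.85 pos [ 0.4529 -0.0548  0.124 ] F [ 1.3 -0.7 -0.6] q [-0.18 -0.09  2.14  0.    1.09 -0.28] w 0.001
shift [ 8.000e-04  2.279e-01 -2.000e-04] turn/30 [-0.0011 -0.0008 -0.0007]
```

Call:
step_arm(
  series=[
    {"x": 0,"y": 0.03,"z": 0,"ax": 0,"ay": 0,"az": 0,"grip": 1},
    {"x": 0,"y": 0.055,"z": 0,"ax": 0,"ay": 0,"az": 0,"grip": 1},
    {"x": 0,"y": 0.075,"z": 0,"ax": 0,"ay": 0,"az": 0,"grip": 1},
    {"x": 0,"y": 0.095,"z": 0,"ax": 0,"ay": 0,"az": 0,"grip": 1},
    {"x": 0,"y": 0.115,"z": 0,"ax": 0,"ay": 0,"az": 0,"grip": 1},
    {"x": 0,"y": 0.135,"z": 0,"ax": 0,"ay": 0,"az": 0,"grip": 1},
    {"x": 0,"y": 0.155,"z": 0,"ax": 0,"ay": 0,"az": 0,"grip": 1},
    {"x": 0,"y": 0.175,"z": 0,"ax": 0,"ay": 0,"az": 0,"grip": 1},
    {"x": 0,"y": 0.195,"z": 0,"ax": 0,"ay": 0,"az": 0,"grip": 1},
    {"x": 0,"y": 0.21,"z": 0,"ax": 0,"ay": 0,"az": 0,"grip": 1},
    {"x": 0,"y": 0.225,"z": 0,"ax": 0,"ay": 0,"az": 0,"grip": 1},
  ],
)

```text
time: 23.95
tool_pos: [0.5636, -0.0424, 0.1221]
tcp_rot: [-2.099, -2.334, 0.002]
wrist_force: [0.4, -0.2, -0.3]
width: -0.001
grip_force: 0.0
```

Call:
step_arm(
  series=[
    {"x": 0,"y": 0.015,"z": 0,"ax": 0,"ay": 0,"az": 0,"grip": 1},
    {"x": 0,"y": 0.03,"z": 0,"ax": 0,"ay": 0,"az": 0,"grip": 1},
    {"x": 0,"y": 0.045,"z": 0,"ax": 0,"ay": 0,"az": 0,"grip": 1},
    {"x": 0,"y": 0.05,"z": 0,"ax": 0,"ay": 0,"az": 0,"grip": 1},
    {"x": 0,"y": 0.05,"z": 0,"ax": 0,"ay": 0,"az": 0,"grip": 1},
    {"x": 0,"y": 0,"z": 0,"ax": 0,"ay": 0,"az": 0,"grip": 1},
    {"x": 0,"y": 0,"z": -0.1,"ax": 0,"ay": 0,"az": 0,"grip": 1},
    {"x": 0,"y": -0.1,"z": -0.2,"ax": 0,"ay": 0,"az": 0,"grip": 1},
    {"x": 0,"y": -0.2,"z": -0.25,"ax": 0,"ay": 0,"az": 0,"grip": 1},
    {"x": 0,"y": -0.25,"z": -0.25,"ax": 0,"ay": 0,"az": 0,"grip": 1},
  ],
)

```text
time: 24.95
tool_pos: [0.4391, -0.0561, 0.2505]
tcp_rot: [2.1, 2.335, 0.001]
wrist_force: [-0.2, 0.2, 0.6]
width: -0.001
grip_force: 0.0
```

```bash
python3 - <<'E'
from h import *
import cv2
b=imaging.read_camera("scene")["img"][190:285,235:330,::-1]
a=imaging.read_camera("top")["img"][155:235,310:430,::-1]
cv2.imwrite("pics/h.png",np.hstack([cv2.resize(b,(400,400),interpolation=cv2.INTER_CUBIC),cv2.copyMakeBorder(cv2.resize(a,(400,267),interpolation=cv2.INTER_CUBIC),0,133,0,0,0)]))
E
```

```text
(no output)
```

View pics/h.png

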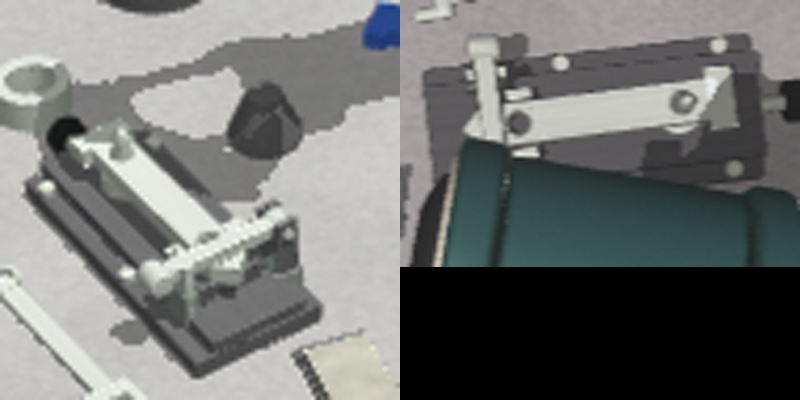

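The latch lies across the arm, with its roll at (155,276) beyond the catch posts and the arm in place below. I'll check its angle and, if it is flat, hand in.

```bash
python3 - <<'E'
from h import *
p=np.array([.5846,-.12095]);a=np.radians(6.06);ex=np.array([np.cos(a),np.sin(a)]);ey=np.array([-np.sin(a),np.cos(a)])
c=imaging.read_camera("scene")
for t in(-.05,0,.05,.1,.2):
    X=[*(p+ex*(-.046+.102*np.cos(t))+ey*.08),.067+.102*np.sin(t)]
    print(t,((proj(c,np.array([X]))-[235,190])*400/95).round(1))
E
```

```text
-0.05 [[157.8 282.4]]
0 [[157.2 277.1]]
0.05 [[156.9 271.6]]
0.1 [[156.8 266. ]]
0.2 [[157.7 254.4]]
```

The observed roll at (155,276) matches joint angle 0 to within about 0.02 rad, so the latch is flat. The gripper is clear of everything.

```bash
python3 -c "
from workcell import bot
print(bot.finish_job())"
```

```text
the job is handed in; nothing more can be done
None
```

The tool arm is turned end for end and seated on the pin with its point at the latch, the latch bar lies flat across it in its catch, and the job was handed in at about 25 s.

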